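Step the fitting nest down one size

TASK

The fitting nest on the bench is to be stepped down to the next smaller size. Push the green ejector tab right in so that the tee fitting slides out of the nest into the grey catch tray, and let the ejector spring back. Then pull up the red lock knob, slide the blue section one hole towards the nest, let the lock pin drop fully into that hole, and finish while still holding the red knob, pin fully home.

Things in the scene. Friction and masses are not known exactly. Their poses are not given: they have to be found in the camera images.
- fixture: Bench fixture fixed to the table, aluminium base 10 mm thick. Origin: underside of the base, on the table, on the rail's centre line. +x: ejecting direction (green tab, nest, grey tray in that order); +y: along the rail towards the nest; z up. It spans y = -125 to 115 mm, x = -105 (strip under the tab) to 99 mm (tray). Offsets in the other entries are in this frame, in mm.
- nest (a point): Centre of the nest's floor, at fixture x = 0, y = 60, z = 10 mm. A grey end stop 30 mm tall closes the nest at y = 81 mm, the blue section's pad on the other side; it is open towards +x, to the tray.
- tray (a point): Centre of the grey catch tray's floor, at fixture x = 64, y = 60, z = 10 mm (level with the nest). Inside 62 x 102 mm (x = 33 to 95, y = 9 to 111 mm), lips 8 mm high on three sides, open towards the nest.
- next_hole (a point): Mouth of the hole that the pin must enter, on top of the steel rail (22 mm wide), at fixture x = 0, y = -27, z = 40 mm. The rail has five through holes of 11 mm in a row along y, 18 mm apart: y = -81, -63, -45 (start), -27 (wanted), -9 mm.
- ejector (a joint): Travel of the ejector slide along the fixture's +x, m: 0 at rest, 0.045 fully in. A spring returns it (2 N at rest, 6.5 N fully in). Its steel pusher face behind the fitting is at x = -20 mm at rest and moves with it.
- ejector_tab (a point): Middle of the top edge of the green upright ejector tab, moves with it; at rest at fixture x = -88, y = 60, z = 49 mm. The tab is 10 mm thick (x), 26 mm wide (y), z = 13 to 49 mm, above a base strip 10 mm high and 50 mm wide. Push it towards +x. A guide bridge 33 mm tall stands at x = -38 to -29 mm; the tab stops just short of it.
- tee_fitting: Small metal tee fitting, 29 x 34 x 16 mm, about 50 g, lying loose in the nest at the start. Origin: centre of its underside. While it is in the nest the section cannot go to the next hole.
- section (a joint): Position of the blue section along the rail (+y), m: about 0 at the start, pin in the middle hole; 0.018 at the next hole towards the nest, 0.036 at the one after. Travel -0.036 to 0.038. Slides with about 3 N of friction once the pin is out; about 1.5 mm of play with the pin in a hole.
- stop_pad (a point): Middle of the end face of the blue section, which closes the nest on the rail's side; moves with the section; at fixture y = 38.5 mm when the section's joint reads 0. Pad 24 mm wide along x, z = 13 to 39 mm.
- plunger (a joint): Lift of the spring lock plunger, m: 0 with the pin fully in a hole, 0.016 at its upper stop. The pin (8 mm, round tip) reaches 10 mm into the rail: it is clear above 0.0105 and rests at 0.010 between holes. The spring pushes it down, 4.5 N at 0, 8.5 N at 0.016. Pull the knob straight up; it drops back if let go.
- lock_knob: Red round knob of the plunger, 26 mm in diameter, 28 mm tall, upright, on a steel barrel of 18 mm on the blue section. Origin: centre of its underside, at fixture x = 0, y = -45 mm + section joint, z = 67 mm + plunger joint. The section below it is 48 mm high (flange of 23 mm: 53 mm), so fingertips fit beside and under the knob.
- elbow_fitting: Bystander: brass-coloured elbow fitting, 32 x 34 x 18 mm, loose on the table. Origin: centre of its underside. Leave it alone.
- spare_nozzle: Bystander: nozzle with a hexagon, 19 x 70 x 16 mm, loose on the table, lying. Origin: centre of its underside. Leave it alone.
- screwdriver: Bystander: yellow-handled screwdriver, 25 x 154 x 22 mm, loose on the table, lying. Origin: centre of its underside. Leave it alone.
Not all that is in view belongs to the job. What is shaped like the tee_fitting but pink or purple is not meant.

How it is judged:
On the way, in this order (a step that is already met when the one before it is completed fails the run):
1. the ejector is pressed in and the fitting has been pushed out of the nest (value of joint ejector above 0.036 m and x of tee_fitting in the frame of fixture above 0.028 m), for 0.05 s.
2. the lock pin is pulled clear of its hole (value of joint plunger above 0.0102 m), for 0.1 s.
At the end, for the whole second after the job is handed in: Section at the next hole (joint 0.018 within 3 mm), pin home (plunger below 2 mm), fingers still holding the red knob (over 2 N); ejector back (below 5 mm); tee fitting at rest in the catch tray, over 28 mm along +x from the nest's centre (value of joint section between 0.015 and 0.021 m and value of joint plunger below 0.002 m and contact force between the fingers and lock_knob above 2 N and value of joint ejector below 0.005 m and x of tee_fitting in the frame of fixture between 0.028 and 0.1 m and y of tee_fitting in the frame of fixture between 0.005 and 0.115 m and z of tee_fitting in the frame of fixture between 0.006 and 0.04 m and linear speed of tee_fitting below 0.02 m/s); the arm keeps its last pose, push and grip.
It fails at once if a bystander (elbow fitting, nozzle, screwdriver) is moved by more than 30 mm (distance of any of elbow_fitting, spare_nozzle, screwdriver from where it was at the start of the episode above 0.03 m).
It also fails if it takes over 42 s, if anything falls off the work surface, if the arm or the gripper's body presses on something with over 40 N, if the wrist force passes 120 N, or if a joint passes its speed limit or range.

ROBOT

A 6-joint arm with a two-finger parallel gripper is mounted at the origin on a cart in front of the work surface, level with it; the furniture and walls round the work are solid. World frame = base frame: x ahead of the robot, y to its left, z up, the work surface at z = 0. Lengths are in m, angles in rad, forces in N, time in s.
With the tool pointing down it reaches from about 0.3 to 0.75 m from the base axis. Payload 8.5 kg.
Tool frame: the origin (TCP) lies midway between the tips of the shut fingers; the grasp point (between the pads) lies 19 mm behind it; y points along the fingers, z is the direction in which the jaws open and shut, and the axes are right-handed (so a half turn about y gives the same grasp; the last joint's range is limited). The gripper opens to 88 mm and grips with 3 to 60 N. Pads are 18 mm wide; open, the fingers measure 123 mm over their backs; the gripper's body (75 mm by 187 mm) begins 45 mm behind the grasp point.
Start: joints at [-1.345, 0.381, 1.297, -0, 1.464, -0.215], TCP at [0.235, -0.497, 0.239] pointing down, gripper open.
Joint ranges: [-3.11, 3.11], [-0.89, 2.33], [0.22, 2.48], [-1.42, 4.56], [0.17, 2.85], [-2.88, 2.88]. Speed limits (rad/s): [2.39, 2.39, 3.14, 3.14, 3.14, 3.14].

INTERFACE

Orientations are given as a unit quaternion [w, x, y, z].
In Python, from plant import robot gives the robot as it stands. The module is installed in compiled form; this text tells all that it offers.
- The arm moves only by the tool move_arm, never from a script. Its arguments are lists of equal length, an entry for each row: "angular": the turn, a rotation vector about the tool's x, y, z in degrees, a list of three; "travel": the shift along the tool's x, y, z in cm, a list of three; "gripper": the opening in per cent of the stroke, from 0 (shut) to 100 (fully open). A call has 1 to 12 rows; each row shifts and turns the commanded pose from where the row before left it, along the tool's axes as they then stand; what a row does not reach is not made up. A row lasts 1/8 s, in which the tool goes at most 62.5 mm and 10.7 degrees, less where a joint would pass 70% of its speed; a pose out of reach is approached as far as the arm can. A call is refused whole if a number of a shift passes 6.25 or a number of a turn 10.7, either way. A call with a gripper value outside its range is refused whole. The fingers move at their own pace and stop on an object; the grip force is fixed at half the most. Time passes only in rows, so rows that do not move let the fingers close. It gives the time, the measured TCP pose, the force and the opening at its end, in the units of the state.
- robot.observe(): the state, without advancing time (a new reading comes with each control period).
- robot.grab_frame(name): name is "scene" or "top"; returns (picture, depth): 384x512x3 uint8, red, green, blue; 384x512 float32, m along the optical axis (not along the pixel's ray), 0 where there is no reading.
- robot.get_calibration(name): a dict with "fovy" (degrees; the focal length in pixels is half the picture's height over the tangent of half this angle, whatever the lens; pixels are square), "cx", "cy" (the principal point, pixels), "dist" ([k1, k2, p1, p2, k3] as OpenCV has them; the pictures are not rectified), "rvec" (rotation vector, rad) and "tvec" (3), from world to camera coordinates, as OpenCV has them. Camera axes: x right, y down, z forward; pixel columns grow to the right and rows downward; lengths in m; the calibration is good to about 2 mm. A picture is of the moment at which its call begins. get_calibration takes no time and is no camera call.
- robot.job_done(): hands the job in, once; it reports no verdict.
The state is a dict: "t": time; "joint_positions": joint angles; "joint_vel": joint speeds; "joint_efforts": joint torques, N m; "tcp_pos": TCP position; "orientation": TCP orientation; "contact_force": force on the tool from outside, world axes, zero at the start; "torque": the same for the moment, N m; "finger_gap": opening from 0.0 (shut) to 1.0 (fully open).
Only numpy, scipy, OpenCV 4.12 (cv2) and the standard library are available. Lean on these libraries where they do the work, as an engineer would, in place of code of your own. Each camera call takes 0.05 s, during which the arm holds its last target. There are 200 camera calls.

## Working session

There is one attempt and no reset: what is moved stays moved. The work goes in short steps, Python scripts to look and compute and a tool call to move; the robot and the scene stay as the last step left them, time stands still between calls to the robot, and variables do not carry over. Pictures are saved under pics/ and viewed, about 8 in all and at most 12, crops included, and the job is handed in when it is done.

Besides the shell and the picture viewer there is one more tool, called as a command line: name --argument value ..., lists and objects as JSON in quotes. move_arm: Moves the arm, as the interface text tells. Its arguments: {"type":"object","properties":{"angular":{"type":"array","items":{"type":"array","items":{"type":"number"}}},"travel":{"type":"array","items":{"type":"array","items":{"type":"number"}}},"gripper":{"type":"array","items":{"type":"number"}}},"required":["angular","travel","gripper"]}

```bash
mkdir -p pics; cat > h.py <<'E'
import numpy as np, cv2
from plant import robot
from scipy.spatial.transform import Rotation as R
def grab(n):
    im,d=robot.grab_frame(n); c=robot.get_calibration(n)
    return im,d,c
def cloud(d,c):
    h,w=d.shape; f=h/2/np.tan(np.radians(c['fovy'])/2)
    K=np.array([[f,0,c['cx']],[0,f,c['cy']],[0,0,1]])
    uv=np.stack(np.meshgrid(np.arange(w),np.arange(h)),-1).reshape(-1,1,2).astype(float)
    n=cv2.undistortPoints(uv,K,np.array(c['dist'],float)).reshape(h,w,2)
    P=np.dstack([n*d[...,None],d])
    M=cv2.Rodrigues(np.array(c['rvec'],float))[0]
    W=(P-np.array(c['tvec']).ravel())@M
    W[d==0]=np.nan
    return W
E
python3 - <<'E'
from h import *
for n in('scene','top'):
    im,d,c=grab(n); np.savez(n+'.npz',im=im,W=cloud(d,c))
    print(n,c); cv2.imwrite(f'pics/{n}0.png',cv2.resize(im[...,::-1],(800,600)))
s=robot.observe(); print(s)
E
```

```text
scene {'fovy': 55.106921987830205, 'cx': 256.57968920000366, 'cy': 188.41207555780838, 'dist': array([-0.09062274,  0.        ,  0.        ,  0.        ,  0.        ]), 'rvec': array([ 0.76300981, -2.7063816 ,  0.96021184]), 'tvec': array([0.4757763 , 0.19607382, 0.8342606 ])}
top {'fovy': 42.61987972102503, 'cx': 265.5006857652203, 'cy': 182.734175840502, 'dist': array([0.03326425, 0.        , 0.        , 0.        , 0.        ]), 'rvec': array([ 2.14339172, -2.14218863,  0.18783632]), 'tvec': array([0.06544655, 0.49646614, 1.22666862])}
{'t': 0.1, 'joint_positions': array([-1.34530403e+00,  3.81178613e-01,  1.29811972e+00,  1.25311759e-05,
        1.46357940e+00, -2.15238260e-01]), 'joint_vel': array([ 0.00121522, -0.00032611, -0.00158323, -0.00017963, -0.00052863,
        0.00126558]), 'joint_efforts': array([ 2.50751968e-03, -4.38651788e+01, -2.24912971e+01,  7.14418245e-02,
        3.42037005e-02, -5.88637226e-05]), 'tcp_pos': array([ 0.23461011, -0.49720257,  0.23819466]), 'orientation': array([ 0.15456528, -0.15456113,  0.69046161, -0.68955289]), 'contact_force': array([-0.25840915,  0.79850726, -0.58471589]), 'torque': array([-0.02679336,  0.00057867, -0.04583068]), 'finger_gap': 1.0025975039034243}
```

View pics/top0.png

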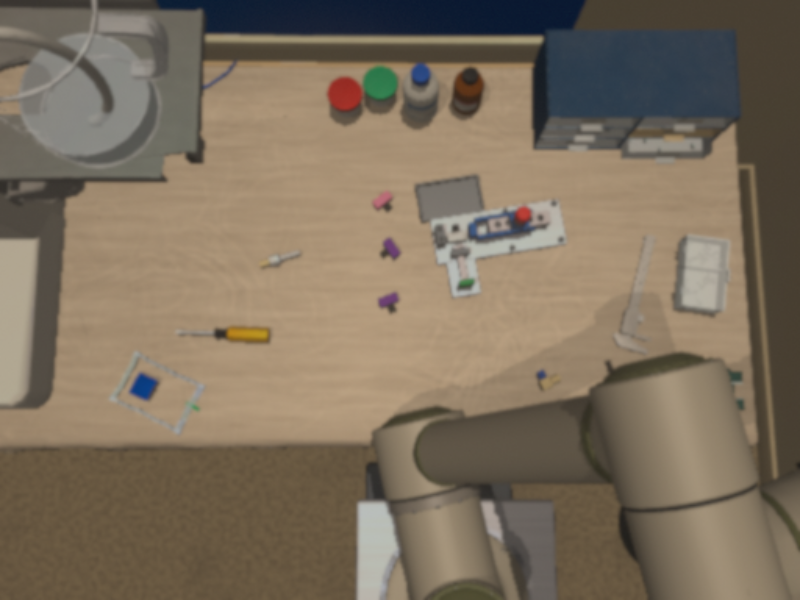

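View pics/scene0.png

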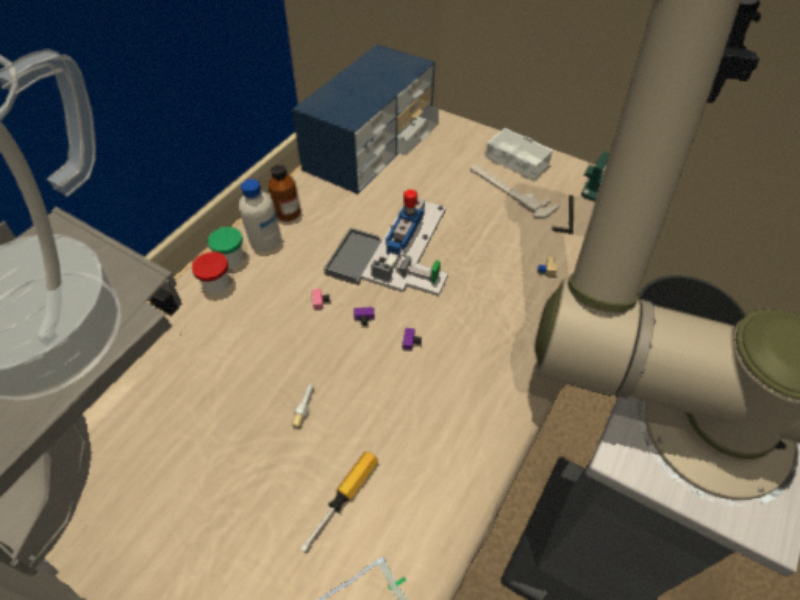

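The top view shows the fixture, with its +x roughly along world +x: red knob at (523,215), green tab at (466,283), tray at (450,198). The scene view agrees. Next I'll fit its pose.

```bash
cat > loc.py <<'E'
from h import *
def feats(im,W):
    hsv=cv2.cvtColor(im,cv2.COLOR_RGB2HSV).astype(int); H,S,V=[hsv[...,i] for i in range(3)]
    x,y,z=W[...,0],W[...,1],W[...,2]
    roi=(x>.3)&(x<.7)&(y>-.32)&(y<.1)&(z>.005)
    o={}
    o['knob']=W[roi&((H<8)|(H>172))&(S>150)&(z>.085)&(z<.12)]
    o['tab']=W[roi&(H>45)&(H<85)&(S>110)&(z>.03)&(z<.06)]
    o['blue']=W[roi&(H>100)&(H<125)&(S>130)&(z>.02)]
    o['box']=W[roi&(z<.045)]
    return o
E
python3 - <<'E'
from loc import *
for n in('top','scene'):
    a=np.load(n+'.npz'); o=feats(a['im'],a['W'])
    print(n)
    for k,p in o.items():
        if len(p): print(k,len(p),'mean',p.mean(0).round(4),'med',np.median(p,0).round(4),'min',p.min(0).round(4),'max',p.max(0).round(4))
    k=np.median(o['knob'],0)[:2];t=np.median(o['tab'],0)[:2]
    v=k-t; f=np.array([88,-105]); yaw=np.arctan2(v[1],v[0])-np.arctan2(f[1],f[0]); print('dist',np.hypot(*v),'yaw',np.degrees(yaw))
    W=a['W'];
    m=(abs(W[...,2]-.010)<.006)&(W[...,0]>.35)&(W[...,0]<.7)&(W[...,1]>-.3)&(W[...,1]<.1)
    r=cv2.minAreaRect(W[m][:,:2].astype(np.float32)); print(r)
    im=a['im']; ys,xs=np.where(m); 
    g=(W[...,0]>.4)&(W[...,0]<.62)&(W[...,1]>-.3)&(W[...,1]<.05)
    yy,xx=np.where(g); c=im[yy.min():yy.max(),xx.min():xx.max()]; s=min(800/c.shape[1],600/c.shape[0])
    print(n,yy.min(),xx.min(),s); cv2.imwrite(f'pics/{n}c.png',cv2.resize(c[...,::-1],None,fx=s,fy=s,interpolation=cv2.INTER_CUBIC))
E
```

```text
top
knob 62 mean [ 0.6033 -0.1056  0.0946] med [ 0.6033 -0.1052  0.0951] min [ 0.5941 -0.1153  0.0857] max [ 0.6134 -0.0948  0.1003]
tab 3 mean [ 0.5003 -0.0181  0.05  ] med [ 0.4999 -0.0174  0.0514] min [ 0.4992 -0.0222  0.0471] max [ 0.5017 -0.0145  0.0515]
blue 3 mean [ 0.5939 -0.0296  0.0385] med [ 0.5933 -0.0294  0.0408] min [ 0.5924 -0.03    0.0337] max [ 0.5961 -0.0294  0.0411]
box 5320 mean [ 0.5591 -0.0849  0.0136] med [ 0.581  -0.051   0.0106] min [ 0.3004 -0.3199  0.005 ] max [0.6997 0.099  0.045 ]
dist 0.1356238332222683 yaw 9.730470542685653
((0.525428056716919, -0.10063007473945618), (0.3486377000808716, 0.3983219861984253), 0.16097381711006165)
top 132 272 6.015037593984962
scene
knob 54 mean [ 0.6021 -0.1035  0.0913] med [ 0.6023 -0.103   0.092 ] min [ 0.5912 -0.1166  0.0852] max [ 0.6139 -0.0933  0.0954]
tab 33 mean [ 0.4981 -0.0134  0.0429] med [ 0.498  -0.0121  0.0456] min [ 0.494  -0.0271  0.0314] max [ 0.5032 -0.0051  0.0496]
blue 160 mean [ 0.5917 -0.0655  0.0382] med [ 0.5887 -0.0615  0.0378] min [ 0.5753 -0.1236  0.0236] max [ 0.6177 -0.0224  0.0505]
box 2843 mean [ 0.5723 -0.0554  0.0145] med [ 0.5839 -0.0259  0.0091] min [ 0.3268 -0.3199  0.005 ] max [0.6944 0.0999 0.045 ]
dist 0.1383250383101932 yaw 8.948730788087172
((0.5135883092880249, -0.11483818292617798), (0.4730607867240906, 0.2659105062484741), 62.01836395263672)
scene 111 228 5.825242718446602
```

View pics/topc.png

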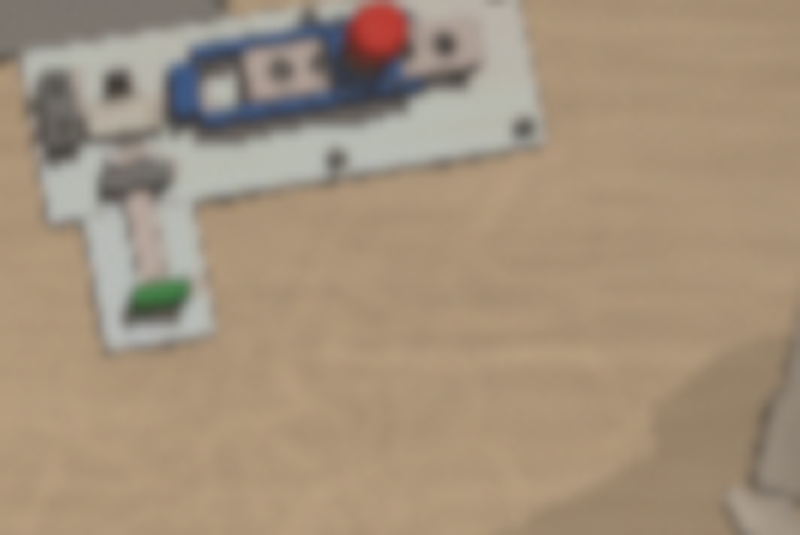

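```bash
cat >> h.py <<'E'
def ray(c,u,v,z):
    f=384/2/np.tan(np.radians(c['fovy'])/2)
    K=np.array([[f,0,c['cx']],[0,f,c['cy']],[0,0,1]])
    n=cv2.undistortPoints(np.array([[[u,v]]],float),K,np.array(c['dist'],float)).ravel()
    M=cv2.Rodrigues(np.array(c['rvec'],float))[0]; C=-M.T@np.array(c['tvec']).ravel()
    d=M.T@np.array([n[0],n[1],1]); return (C+d*(z-C[2])/d[2])[:2]
E
python3 - <<'E'
from h import *
from scipy.optimize import least_squares
c=robot.get_calibration('top')
px=[(545,147),(108,352),(214,330),(378,25),(160,290),(448,44),(282,69)]
z=[.01,.01,.01,.095,.049,.040,.040]
mod=np.array([(np.nan,-125),(-105,85),(-105,35),(0,-45),(-88,60),(0,-81),(0,-9)])/1000
P=np.array([ray(c,272+(a+.5)/6.015-.5,132+(b+.5)/6.015-.5,h) for (a,b),h in zip(px,z)])
def res(p):
    Rm=np.array([[np.cos(p[2]),-np.sin(p[2])],[np.sin(p[2]),np.cos(p[2])]])
    r=((P-p[:2])@Rm-mod); return np.nan_to_num(r).ravel()
s=least_squares(res,[.59,-.06,.16],loss='soft_l1',f_scale=.002)
print(s.x,np.degrees(s.x[2])); print((res(s.x).reshape(-1,2)*1000).round(1)); print(P.round(4))
E
```

```text
[ 0.59968572 -0.06293491  0.16275174] 9.324987694537096
[[ 0.   1.8]
 [-0.8 -1.7]
 [ 1.3  0.8]
 [ 0.   1.3]
 [-0.4  0.3]
 [-0.3 -2. ]
 [ 0.3 -0.8]]
[[ 0.5738 -0.1921]
 [ 0.4818  0.0021]
 [ 0.4916 -0.0444]
 [ 0.6068 -0.106 ]
 [ 0.5027 -0.0178]
 [ 0.6128 -0.1449]
 [ 0.6016 -0.0725]]
```

```bash
cat >> h.py <<'E'
O=np.array([.5997,-.0629]); YAW=.1627
def F(x,y,z): # fixture mm -> world m
    return np.r_[O+R.from_euler('z',YAW).as_matrix()[:2,:2]@np.array([x,y])/1000, z/1000]
def invF(p):
    return np.r_[R.from_euler('z',YAW).as_matrix()[:2,:2].T@(p[:2]-O),p[2]]*1000
def tool(s): q=s['orientation']; return R.from_quat([q[1],q[2],q[3],q[0]])
def goal(zx,zy): # tool y down, tool z along fixture dir
    c,s=np.cos(YAW),np.sin(YAW); Z=np.array([c*zx-s*zy,s*zx+c*zy,0]); Y=np.array([0,0,-1.]); return R.from_matrix(np.column_stack([np.cross(Y,Z),Y,Z]))
def st():
    s=robot.observe(); print('t',round(s['t'],2),'tcp fix mm',invF(s['tcp_pos']).round(1),'F fix',R.from_euler('z',-YAW).apply(s['contact_force']).round(1),'gap',round(s['finger_gap']*88,1)); return s
E
python3 - <<'E'
from h import *
s=st(); T=tool(s); print(T.as_matrix().round(2))
for g in [(0,1),(0,-1),(1,0),(-1,0)]:
    G=goal(*g); print(g,np.degrees((T.inv()*G).as_rotvec()).round(1),'travel cm',(G.inv().apply(F(-125,60,130)-s['tcp_pos'])*100).round(1))
E
```

```text
t 0.1 tcp fix mm [-430.6 -369.4  238.2] F fix [-0.1  0.8 -0.6] gap 88.2
[[-0.9  -0.    0.43]
 [-0.43  0.   -0.9 ]
 [-0.   -1.   -0.  ]]
(0, 1) [-0.000e+00 -1.641e+02 -1.000e-01] travel cm [30.6 10.8 42.9]
(0, -1) [ 0.1 15.9 -0. ] travel cm [-30.6  10.8 -42.9]
(1, 0) [  0.1 -74.1  -0.1] travel cm [-42.9  10.8  30.6]
(-1, 0) [1.000e-01 1.059e+02 1.000e-01] travel cm [ 42.9  10.8 -30.6]
```

move_arm --angular '[[0,8,0],[0,7.9,0],[0,0,0],[0,0,0],[0,0,0],[0,0,0],[0,0,0],[0,0,0],[0,0,0],[0,0,0],[0,0,0],[0,0,0]]' --travel '[[0,0,0],[0,0,0],[-3.4,0,-4.77],[-3.4,0,-4.77],[-3.4,0,-4.77],[-3.4,0,-4.77],[-3.4,0,-4.77],[-3.4,0,-4.77],[-3.4,0,-4.77],[-3.4,0,-4.77],[-3.4,0,-4.77],[0,5,0]]' --gripper '[0,0,0,0,0,0,0,0,0,0,0,0]'

```text
t: 1.6
tcp_pos: [0.4692, -0.0212, 0.1901]
orientation: [-0.062, 0.057, -0.704, 0.705]
contact_force: [0.9, -1.3, -0.1]
finger_gap: 0.006
```

```bash
python3 - <<'E'
from h import *
from loc import feats
s=st(); G=goal(0,-1); T=tool(s); print(np.degrees((T.inv()*G).as_rotvec()).round(1),(G.inv().apply(F(-125,60,36)-s['tcp_pos'])*100).round(1),s['joint_positions'].round(2))
a=[]
for i in range(4):
  for n in('top','scene'):
    im,d,c=grab(n);o=feats(im,cloud(d,c))
    if i==0: cv2.imwrite(f'pics/{n}1.png',cv2.resize(im[110:240,240:400,::-1],(800,650))[:600] if n=='top' else cv2.resize(im[100:220,190:340,::-1],(750,600)))
    print(n,[ (len(o[k]),invF(np.median(o[k],0)).round(1)) for k in('knob','tab') if len(o[k])])
E
```

```text
t 1.6 tcp fix mm [-122.    62.3  190.1] F fix [ 0.7 -1.4 -0.1] gap 0.6
[-0.2  0.4 -0.4] [ 0.3 15.4  0.2] [-0.3   0.28  1.6   0.    1.25  1.1 ]
top [(58, array([ -3.7, -43.1,  95.8]))]
scene [(54, array([ -4.2, -39.9,  92.4])), (33, array([-91.7,  66.8,  44.7]))]
top [(62, array([ -2.9, -42.3,  94.4]))]
scene [(54, array([ -3.6, -38.4,  92.1])), (31, array([-92.1,  65.6,  45.2]))]
top [(56, array([ -3.5, -42.9,  96.1]))]
scene [(52, array([ -3.4, -40.5,  91.7])), (32, array([-92.5,  66.5,  45.8]))]
top [(57, array([ -3.1, -42.4,  94.8]))]
scene [(55, array([ -4.8, -39.3,  92.1])), (34, array([-92.6,  67. ,  45.2]))]
```

View pics/scene1.png

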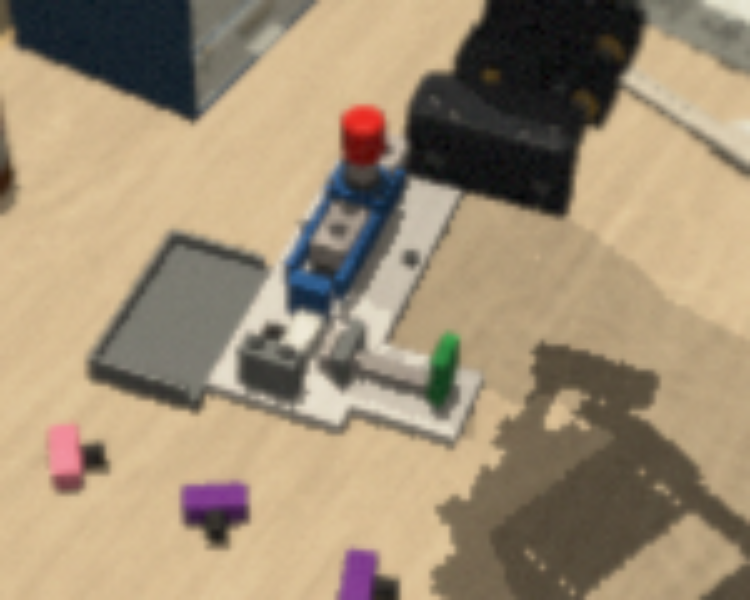

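```bash
python3 - <<'E'
from h import *
from scipy.optimize import least_squares
c=robot.get_calibration('scene')
px=[(484,378),(455,440),(363,118),(447,340),(339,229),(176,233),(92,362)]
z=[.01,.01,.095,.049,.04,.018,.018]
mod=np.array([(-105,35),(-105,85),(0,-45),(-88,60),(0,-9),(97,7),(97,113)])/1000
P=np.array([ray(c,190+(a+.5)/5-.5,100+(b+.5)/5-.5,h) for (a,b),h in zip(px,z)])
print([invF(np.r_[p,h]).round(1).tolist() for p,h in zip(P,z)])
def res(p):
    Rm=np.array([[np.cos(p[2]),-np.sin(p[2])],[np.sin(p[2]),np.cos(p[2])]])
    return ((P-p[:2])@Rm-mod).ravel()
s=least_squares(res,[.59,-.06,.16],loss='soft_l1',f_scale=.002)
print(s.x,np.degrees(s.x[2])); print((res(s.x).reshape(-1,2)*1000).round(1))
E
```

```text
[[-108.4, 40.6, 10.0], [-108.4, 87.8, 10.0], [-3.5, -41.0, 95.0], [-90.1, 56.2, 49.0], [-3.4, -7.6, 40.0], [90.5, 10.5, 18.0], [90.5, 117.9, 18.0]]
[ 0.59550959 -0.06031906  0.17010797] 9.74646879986981
[[ 0.6  3.2]
 [ 1.   0.3]
 [-0.1  0.8]
 [ 2.  -6.4]
 [ 0.3 -1.8]
 [-2.8 -0.4]
 [-2.   1. ]]
```

```bash
sed -i 's/^O=.*/O=np.array([.5976,-.0616]); YAW=.166/' h.py; python3 - <<'E'
from h import *
s=st(); G=goal(0,-1); T=tool(s); print(np.degrees((T.inv()*G).as_rotvec()).round(1),(G.inv().apply(F(-125,60,36)-s['tcp_pos'])*100).round(2))
E
```

```text
t 2.0 tcp fix mm [-122.5   57.8  190.2] F fix [-0.  -0.3 -0.2] gap 0.3
[-0.1 -0.2 -0.1] [ 0.25 15.42 -0.22]
```

Descend, then approach to about x = -105.

move_arm --angular '[[0,0,0],[0,0,0],[0,0,0],[0,0,0],[0,0,0],[0,0,0],[0,0,0],[0,0,0]]' --travel '[[0.2,4,-0.2],[0,4,0],[0,4,0],[0,3.4,0],[0,0,0],[-1,0,0],[-1,0,0],[0,0,0]]' --gripper '[0,0,0,0,0,0,0,0]'

```text
t: 3.0
tcp_pos: [0.4855, -0.0192, 0.0356]
orientation: [-0.059, 0.057, -0.704, 0.705]
contact_force: [-0.3, 0.4, -0.4]
finger_gap: 0.002
```

```bash
python3 -c "
from h import *
st()"
```

```text
t 3.0 tcp fix mm [-103.6   60.3   35.6] F fix [-0.3  0.5 -0.4] gap 0.1
```

move_arm --angular '[[0,0,0],[0,0,0],[0,0,0],[0,0,0],[0,0,0],[0,0,0],[0,0,0]]' --travel '[[-0.7,0,0],[-0.7,0,0],[-0.7,0,0],[-0.7,0,0],[-0.7,0,0],[-0.5,0,0],[0,0,0]]' --gripper '[0,0,0,0,0,0,0]'

```text
t: 3.88
tcp_pos: [0.5237, -0.0125, 0.0347]
orientation: [0.057, -0.058, 0.705, -0.705]
contact_force: [-5.2, -0.3, 4.4]
finger_gap: 0.006
```

```bash
python3 - <<'E'
from h import *
st(); 
im,d,c=grab('scene'); cv2.imwrite('pics/s2.png',cv2.resize(im[100:220,190:340,::-1],(750,600)))
E
```

```text
t 3.88 tcp fix mm [-64.8  60.6  34.7] F fix [-5.2  0.6  4.4] gap 0.5
```

View pics/s2.png

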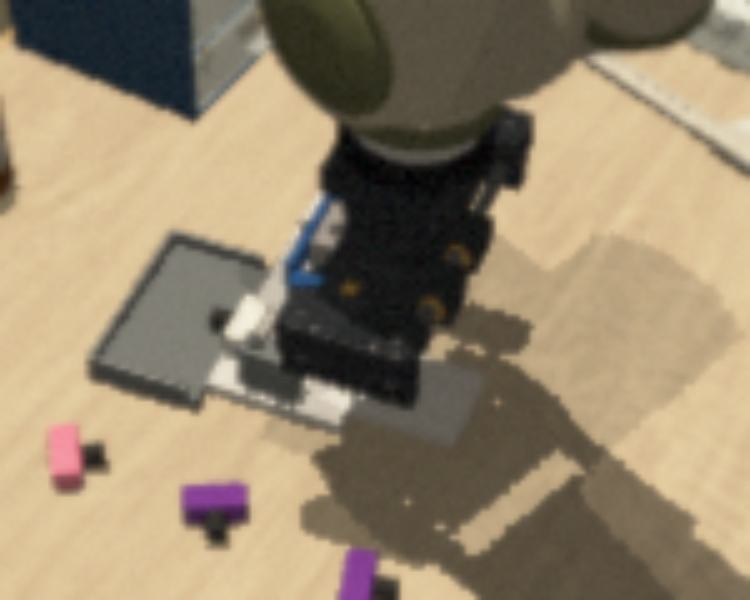

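The picture shows the tee (235,320) entering the tray as the ejector goes in. I'll push further, to the stop.

move_arm --angular '[[0,0,0],[0,0,0],[0,0,0],[0,0,0]]' --travel '[[-0.4,0,0],[-0.4,0,0],[-0.3,0,0],[0,0,0]]' --gripper '[0,0,0,0]'

```text
t: 4.42
tcp_pos: [0.5313, -0.0111, 0.0346]
orientation: [0.055, -0.061, 0.705, -0.705]
contact_force: [-19.6, -5.5, 13.6]
finger_gap: 0.006
```

```bash
python3 -c "
from h import *
st()"
```

```text
t 4.42 tcp fix mm [-57.   60.7  34.6] F fix [-20.3  -2.2  13.6] gap 0.6
```

It's on the hard stop at tcp x = -57, which is where it should be, so the frame's x is right. Retreat and lift.

move_arm --angular '[[0,0,0],[0,0,0],[0,0,0],[0,0,0],[0,0,0],[0,0,0],[0,0,0],[0,0,0],[0,0,0],[0,0,0]]' --travel '[[0.8,0,0],[1,0,0],[1.2,0,0],[1.2,0,0],[1.2,0,0],[1.2,0,0],[0.8,-1,0],[0,-5,0],[0,-6,0],[0,-2,0]]' --gripper '[0,0,0,0,0,0,0,100,100,100]'

```text
t: 5.68
tcp_pos: [0.4625, -0.0233, 0.1788]
orientation: [-0.06, 0.055, -0.704, 0.706]
contact_force: [-0.4, -0.9, 0.3]
finger_gap: 0.319
```

```bash
python3 - <<'E'
from h import *
from loc import feats
s=st()
G=goal(0,-1); print(np.degrees((tool(s).inv()*G).as_rotvec()).round(1),(G.inv().apply(F(0,-45,130)-s['tcp_pos'])*100).round(2))
im,d,c=grab('scene'); cv2.imwrite('pics/s3.png',cv2.resize(im[100:220,190:340,::-1],(750,600)))
o=feats(im,cloud(d,c));print([ (len(o[k]),invF(np.median(o[k],0)).round(1)) for k in('knob','tab') if len(o[k])])
im,d,c=grab('top');im=im.astype(int);o=feats(im.astype(np.uint8),cloud(d,c))
m=(im[...,0]>120)&(im[...,1]<70)&(im[...,2]<70)
m[:, :300]=0; ys,xs=np.where(m&(np.indices(m.shape)[0]>110)&(np.indices(m.shape)[0]<170)&(np.indices(m.shape)[1]>310)&(np.indices(m.shape)[1]<370))
print(xs.min(),xs.max(),ys.min(),ys.max(),len(xs)); 
for u,v in [((xs.min()+xs.max())/2,(ys.min()+ys.max())/2),(xs.mean(),ys.mean())]: print(invF(np.r_[ray(c,u,v,.095),.095]).round(1))
C=-cv2.Rodrigues(c['rvec'])[0].T@c['tvec'];print(C)
E
```

```text
t 5.67 tcp fix mm [-126.9   60.1  178.8] F fix [-0.5 -0.8  0.3] gap 28.1
[-0.2 -0.2 -0.4] [-12.69   4.88  10.51]
[(53, array([ -1.8, -41.5,  92.4])), (33, array([-90.6,  64.6,  44.8]))]
330 338 134 140 53
[ -1.3 -43.7  95. ]
[ -1.5 -44.6  95. ]
[0.29207797 0.08190972 1.28975154]
```

View pics/s3.png

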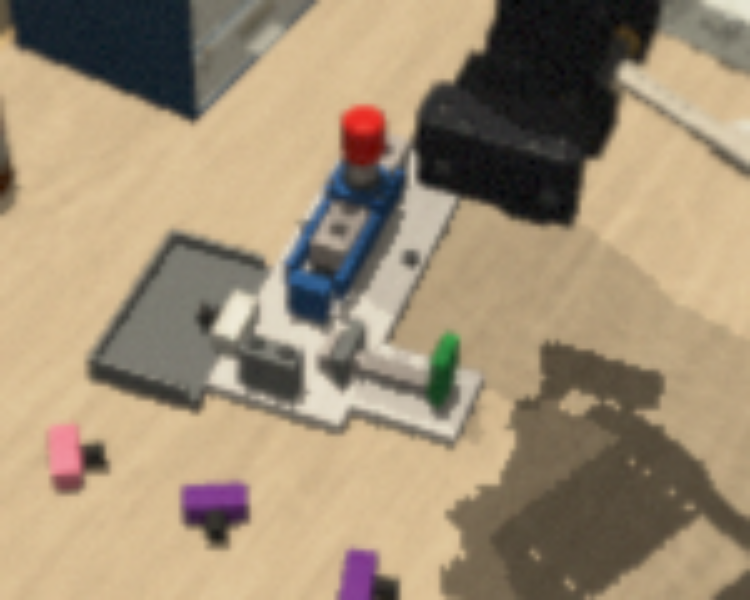

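The tee lies in the tray at crop (235,315), and the green tab is back at rest at (445,370). Next I'll go over the knob.

move_arm --angular '[[0,0,0],[0,0,0],[0,0,0],[0,0,0],[0,0,0],[0,0,0],[0,0,0],[0,0,0]]' --travel '[[-3.15,0,2.6],[-3.15,0,2.6],[-3.15,0,2.6],[-3.15,0,2.6],[0,4,0],[0,2,0],[0,0,0],[0,0,0]]' --gripper '[100,100,100,100,100,100,100,100]'

```text
t: 6.78
tcp_pos: [0.603, -0.1051, 0.1152]
orientation: [-0.058, 0.057, -0.705, 0.705]
contact_force: [-0.5, 0.5, 0.1]
finger_gap: 1.002
```

```bash
python3 - <<'E'
from h import *
s=st()
G=goal(0,-1); print(np.degrees((tool(s).inv()*G).as_rotvec()).round(1),(G.inv().apply(F(-.7,-44.5,63)-s['tcp_pos'])*100).round(2))
c=robot.get_calibration('scene')
for a,b,z in [(235,315,.02),(205,315,.016)]: print(invF(np.r_[ray(c,190+(a+.5)/5-.5,100+(b+.5)/5-.5,z),z]).round(1))
E
```

```text
t 6.78 tcp fix mm [ -1.9 -43.8 115.2] F fix [-0.4  0.6  0.1] gap 88.1
[-0.  -0.2 -0. ] [-0.12  5.22  0.07]
[34.  56.5 20. ]
[51.1 59.4 16. ]
```

move_arm --angular '[[0,0,0],[0,0,0],[0,0,0],[0,0,0],[0,0,0],[0,0,0],[0,0,0],[0,0,0],[0,0,0],[0,0,0]]' --travel '[[-0.1,2.6,0.1],[0,2.6,0],[0,0,0],[0,0,0],[0,0,0],[0,0,0],[0,0,0],[0,0,0],[0,0,0],[0,0,0]]' --gripper '[100,100,100,60,45,38,34,30,20,0]'

```text
t: 8.02
tcp_pos: [0.6041, -0.1066, 0.0628]
orientation: [-0.058, 0.058, -0.704, 0.705]
contact_force: [0.7, -3.8, 0.2]
finger_gap: 0.276
```

```bash
python3 -c "
from h import *
st()"
```

```text
t 8.03 tcp fix mm [ -1.  -45.4  62.8] F fix [ 0.  -3.8  0.2] gap 24.3
```

Gripped. Lift 13 mm.

move_arm --angular '[[0,0,0],[0,0,0],[0,0,0],[0,0,0],[0,0,0]]' --travel '[[0,-0.35,0],[0,-0.35,0],[0,-0.35,0],[0,-0.3,0],[0,0,0]]' --gripper '[0,0,0,0,0]'

```text
t: 8.65
tcp_pos: [0.6038, -0.1058, 0.0761]
orientation: [0.058, -0.058, 0.705, -0.705]
contact_force: [3.4, -2.1, -9.7]
finger_gap: 0.28
```

```bash
python3 - <<'E'
from h import *
from loc import feats
st()
for n in('scene','top'):
    im,d,c=grab(n);o=feats(im,cloud(d,c));cv2.imwrite(f'pics/{n}4.png',cv2.resize(im[100:220,190:340,::-1],(750,600)))
    print([ (len(o[k]),invF(np.median(o[k],0)).round(1)) for k in('knob',) if len(o[k])])
E
```

```text
t 8.65 tcp fix mm [ -1.2 -44.6  76.1] F fix [ 3.  -2.7 -9.7] gap 24.6
[(12, array([-11.9, -40.9,  95.2]))]
[]
```

View pics/scene4.png

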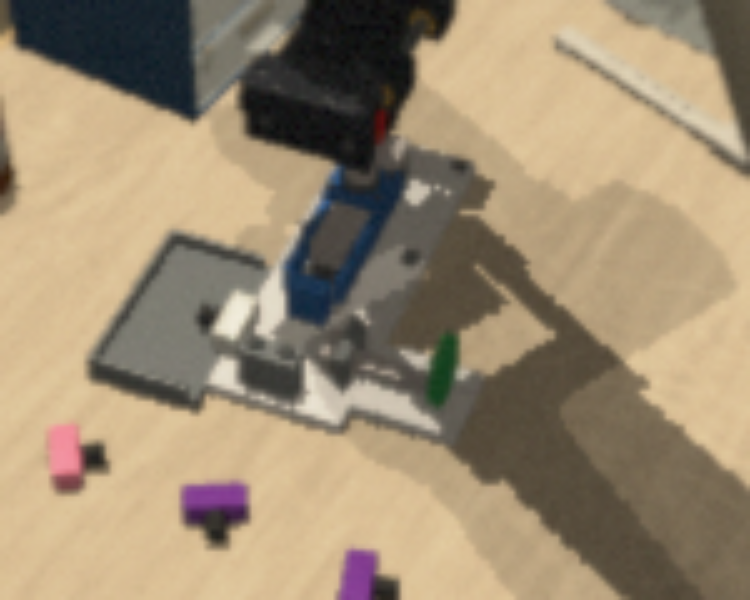

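Knob is in the jaws and force reads -9.7 N in z, which fits a lifted spring. Slide 18 mm towards the nest.

move_arm --angular '[[0,0,0],[0,0,0],[0,0,0],[0,0,0],[0,0,0],[0,0,0]]' --travel '[[0,0,-0.4],[0,0,-0.4],[0,0,-0.4],[0,0,-0.4],[0,0,-0.2],[0,0,0]]' --gripper '[0,0,0,0,0,0]'

```text
t: 9.5
tcp_pos: [0.6008, -0.0876, 0.0762]
orientation: [0.058, -0.058, 0.705, -0.705]
contact_force: [1.0, -0.7, -8.5]
finger_gap: 0.279
```

```bash
python3 -c "
from h import *
st()"
```

```text
t 9.5 tcp fix mm [ -1.1 -26.2  76.2] F fix [ 0.9 -0.8 -8.5] gap 24.5
```

move_arm --angular '[[0,0,0],[0,0,0],[0,0,0],[0,0,0]]' --travel '[[0,0,0.05],[0,0.3,0],[0,0.3,0],[0,0,0]]' --gripper '[0,0,0,0]'

```text
t: 10.0
tcp_pos: [0.601, -0.0886, 0.07]
orientation: [0.058, -0.058, 0.705, -0.705]
contact_force: [-0.2, 2.4, -7.4]
finger_gap: 0.281
```

```bash
python3 -c "
from h import *
st()"
```

```text
t 10.0 tcp fix mm [ -1.1 -27.2  70. ] F fix [ 0.3  2.4 -7.4] gap 24.7
```

The pin is below 10 mm and still hanging on the spring, so it has entered the hole. Lower the rest.

move_arm --angular '[[0,0,0],[0,0,0],[0,0,0],[0,0,0],[0,0,0]]' --travel '[[0,0.3,0],[0,0.3,0],[0,0.15,0],[0,0.05,0],[0,0,0]]' --gripper '[0,0,0,0,0]'

```text
t: 10.62
tcp_pos: [0.6012, -0.0889, 0.0628]
orientation: [-0.058, 0.057, -0.705, 0.705]
contact_force: [-2.9, -0.7, 2.1]
finger_gap: 0.277
```

```bash
python3 - <<'E'
from h import *
st()
im,d,c=grab('scene');cv2.imwrite('pics/s5.png',cv2.resize(im[100:220,190:340,::-1],(750,600)))
E
```

```text
t 10.62 tcp fix mm [ -1.  -27.5  62.8] F fix [-3.  -0.2  2.1] gap 24.4
```

View pics/s5.png

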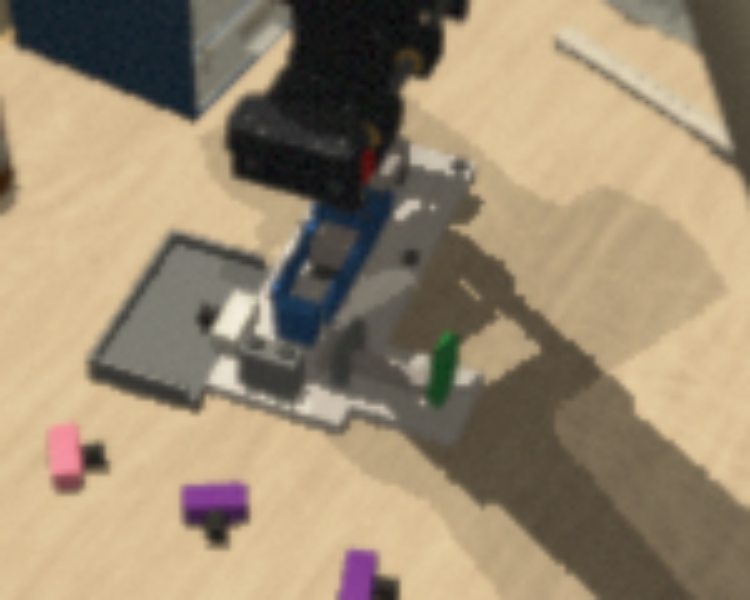

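The blue section has moved up to the nest and the jaws still hold the knob (368,165). TCP z is back at its grip value of 62.8 mm with a light downward press, so the pin is home. The y shift is 17.9 mm.

```bash
python3 -c "
from h import *
robot.job_done(); st()"
```

```text
the job is handed in; nothing more can be done
the job is handed in; nothing more can be done
```

The job is done and handed in at about 10.7 s of the 42 s allowed. No verdict was reported, and the hand-in blocked one last state reading.

- **Ejection:** I pushed the ejector to its hard stop (about 20 N, fingers where full travel should put them). The tee slid into the catch tray, with its body at x of about 34–40 mm in the fixture frame. The green tab sprang back, as the later pictures show.
- **Locking:** I gripped the red knob, lifted it 13 mm (about 9 N, as expected from the spring) and slid the section towards the nest. I then lowered the knob until the pin was in the next hole.
- **Last checks, before hand-in:**
  - Between gripping and finishing, the hand moved 17.9 mm along the rail; 18 mm was wanted.
  - The hand height was back at 62.8 mm, the same as when gripping, with a light 2 N downward press, so the pin is fully home.
  - The gripper was still closed on the knob, reading 24.4 mm against its 26 mm diameter.
- **Disagreements:** The two cameras put the fixture 3–4 mm apart, so I used the average; the ejector's hard stop then confirmed its x position. Section and plunger positions come from the hand's position and forces, not from a direct reading.

I did not go near the bystanders.

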